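# Set the stop screw of a bench height stop to its setting block

### The arm

A 6-joint arm with a two-finger parallel gripper is mounted at the origin on a cart in front of the work surface, level with it; the furniture and walls round the work are solid. World frame = base frame: x ahead of the robot, y to its left, z up, the work surface at z = 0. Lengths are in m, angles in rad, forces in N, time in s.
With the tool pointing down it reaches from about 0.375 to 0.975 m from the base axis. Payload 3.8 kg.
Tool frame: the origin (TCP) lies at the very end of the fingers, on their centre line; the grasp point (between the pads) lies 19 mm behind it; z points along the fingers, y is the line along which they close (so a half turn about z gives the same grasp; the last joint's range is limited). The gripper opens to 85 mm and grips with 20 to 120 N. Pads are 22 mm wide; open, the fingers measure 114 mm over their backs; the gripper's body (76 mm by 85 mm) begins 54 mm behind the grasp point. The pads swing forward as they close: fully open they stand 13 mm farther back than shut.
Start: joints at [-1.313, 0.264, 1.604, -0, 1.274, -0.037], TCP at [0.196, -0.646, 0.231] pointing down, gripper open.
Joint ranges: [-2.63, 2.63], [-0.94, 2.18], [0.31, 2.57], [-1.31, 4.45], [0, 2.66], [-2.55, 2.55]. Speed limits (rad/s): [2.57, 2.57, 3.14, 3.14, 3.14, 3.14].

### API

Orientations are given as a rotation vector (axis times angle).
In Python, from rig import get_obs, get_image, sign_off gives the robot as it stands.
- The arm moves only by the shell command python3 -m crank 'ROWS' [OPENING] [FORCE]. ROWS is a JSON object of lists of equal length, an entry for each row: "offset": the shift along the tool's x, y, z scaled (see below), a list of three; "roll": the turn about the tool's z scaled (see below). A call has 1 to 20 rows; each row shifts and turns the commanded pose from where the row before left it, along the tool's axes as they then stand; what a row does not reach is not made up. The controller multiplies each number of a shift by 0.03 m and each number of a turn by 5 degrees. A row lasts 1/8 s, in which the tool goes at most 62.5 mm and 10.7 degrees, less where a joint would pass 70% of its speed; a pose out of reach is approached as far as the arm can. A call with a number of a shift or a turn outside -1 to 1 is refused whole. A call with a gripper value outside its range is refused whole. OPENING is the closure, from 0 (fully open) to 1 (shut), set as the call begins (- or left out, the last holds). The fingers move at their own pace and stop on an object; FORCE is the grip in N (left out, the last holds). Time passes only in rows, so rows that do not move let the fingers close. It gives the time, the measured TCP pose, the force, the opening and the grip force at its end, in the units of the state.
- get_obs(): the state, without advancing time (a new reading comes with each control period).
- get_image(name): name is "side" or "top" or "wrist"; returns a dict with "pixels" (420x560x3 uint8, red, green, blue), "depth" (420x560 float32, m along the optical axis (not along the pixel's ray), 0 where there is no reading), "mtx" (3x3 intrinsics, pixels), "R" (3x3) and "t" (3): a world point X has camera coordinates R X + t; the wrist camera has in their place "mount" (4x4, takes a point from camera to tool coordinates, whose origin is the TCP and whose axes are the flange's). Camera axes: x right, y down, z forward; pixel columns grow to the right and rows downward; lengths in m; the calibration is good to about 2 mm. A picture is of the moment at which its call begins: read the wrist's pose just before it.
- sign_off(): hands the job in; it is judged then, once.
The state is a dict: "clock": time; "joints": joint angles; "qd": joint speeds; "tau": joint torques, N m; "tcp_pos": TCP position; "eef_rot": TCP orientation; "force": force on the tool from outside, world axes, zero at the start; "torque": the same for the moment, N m; "width": finger opening in m; "gripper_force": force on a finger pad.
Only numpy, scipy, OpenCV 4.12 (cv2) and the standard library are available. Lean on these libraries where they do the work, as an engineer would, in place of code of your own. Each camera call takes 0.05 s, during which the arm holds its last target. There are 200 camera calls.

### The job

Put the socket driver on the stop screw of the little C-frame stand and, with the driver only, turn the screw clockwise until the setting block lying in the channel just drags under the screw's foot: a light, clear drag of about 2 to 4 N when slid slowly, neither loose nor jammed. Prove it by drawing the block a good centimetre out by its tab against that drag, then slide it fully home again and leave it nipped under the foot, with the driver left standing on the screw and the other things undisturbed.

Things in the scene. Friction and masses are not known exactly. Their poses are not given: they have to be found in the camera images.
- stop_stand: Fixed grey C-frame, base 205 x 64 x 10 mm. Origin on the worktop under the screw axis; x points to the pillar, -x to the channel's open end (base x -150 to +55 mm). Arm above the channel: top 62 mm up, 40 mm wide. Channel floor 10 mm up; two 10 mm high rails guide the block along x with 1 mm slack; the pillar's face at x = +26 mm is the block's end stop.
- stop_screw: Vertical screw in the arm, with head and foot. Origin on its axis at the top of its flange (36 mm across), 73 mm above the worktop at the start. At its lower end a blunt sprung foot presses the block, about 5 N per mm of screw travel after touching. How far the foot stands out differs each time and is not given: at the start it clears the block by 0.5 to 4.6 mm.
- head (a point): Centre of the screw's flange top, on the axis; turns with the head; x and y are square to the faces of the square head. The head is 16 mm square and 12 mm tall above the flange, topped by a 7 mm tall point that tapers from 16 to 8 mm square.
- setting_block: Loose aluminium setting block, about 0.16 kg: a bar 150 mm long (its x), 19 mm wide, 16 mm high, lying in the channel, with an upright tab at its -x end. Origin at the centre of the bar's underside. It starts home: far end against the pillar, bar under the foot, origin at x = -49.5 mm of the stand.
- block_tab (a point): Grip point of the block's upright tab, 58 mm from the block's origin towards -x and 40 mm above the bar's underside (50 mm above the worktop). The tab is 12 mm thick (across the bar, y), 28 mm long (x) and its top is 16 mm above this point. The block's bar is polished below, matt on top.
- driver_grip (a point): Loose socket driver, 0.13 kg, 100 mm tall, upright in a fixed grey cup (foot 68 mm across, 23 mm high; driver's rim 4 mm above the worktop). This point is the centre of its 24 x 24 mm square black handle (46 mm tall with a 2 mm cap on top), 77 mm above the lower rim. x and y are square to the handle's faces and to the socket's sides.
- driver_rim (a point): Centre of the driver's lower rim, 77 mm below point driver_grip. The socket, open below, is 18 mm square inside, 26 mm outside and 21 mm deep, so the rim comes to sit on the screw's flange; seated, it stands by itself and has about 0.12 rad of free play either way on the head.
- screw_head (a joint): Angle of the screw's head: 0 at the start, grows clockwise seen from above (to 2.9), which moves the screw down 3 mm per radian. It turns stiffly (0.12 N m) and stays where it is left. The foot's touch cannot be felt in turning, only as drag on the block: loose, it slides with under 1 N; nipped and slid slowly (about 15 mm/s), it takes 0.6 to 0.9 N per N of the foot's force.
Not all that is in view belongs to the job. Of the things shaped like the part that bears driver_grip, the bare steel one is meant.

How it is judged:
On the way, in this order (a step that is already met when the one before it is completed fails the run):
1. the driver is seated on the screw head (horizontal distance between driver_rim and head below 0.004 m and z of driver_rim in the frame of stop_screw between -0.004 and 0.006 m), for 0.2 s.
2. the block is drawn at least 8 mm out while the foot presses on it with 1.5 to 8 N (x of setting_block in the frame of stop_stand between -0.095 and -0.0575 m and contact force between setting_block and stop_screw between 1.5 and 8 N), for 0.2 s.
At the end, for the whole second after the job is handed in: The block lies home in the channel (within 4 mm of the pillar), nipped with 1.5 to 8 N under the screw's foot; the driver stands on the screw head (rim within 6 mm of the flange, 4 mm of the axis); both are released and at rest (x of setting_block in the frame of stop_stand above -0.0535 m and z of setting_block in the frame of stop_stand below 0.013 m and contact force between setting_block and stop_screw between 1.5 and 8 N and horizontal distance between driver_rim and head below 0.004 m and z of driver_rim in the frame of stop_screw below 0.006 m and linear speed of each of setting_block, driver below 0.02 m/s); the robot touches nothing.
It fails at once if the foot jams on the block with more than 15 N (contact force between setting_block and stop_screw above 15 N).
It fails at once if the fingers turn or push the screw itself (over 3 N) (contact force between the fingers and stop_screw above 3 N).
It fails at once if a bystander is pushed away (distance of any of gel_jar, small_jar, dropper_bottle, mixing_tub, glass_slab from where it was at the start of the episode above 0.03 m).
It also fails if it takes over 72 s, if anything falls off the work surface, if the arm or the gripper's body presses on something with over 40 N, if the wrist force passes 120 N, or if a joint passes its speed limit or range.

## Working session

There is one attempt and no reset: what is moved stays moved. The work goes in short steps, Python scripts to look and compute and a shell command to move; the robot and the scene stay as the last step left them, time stands still between calls to the robot, and variables do not carry over. Pictures are saved under pics/ and viewed, at most 10 in all, crops included, and the job is handed in when it is done.

```bash
ls; mkdir -p pics; cat > h.py <<'E'
import numpy as np, cv2
from rig import get_obs, get_image
from scipy.spatial.transform import Rotation as Ro
def grab(n):
    o=get_obs(); d=get_image(n)
    if 'mount' in d:
        T=np.eye(4);T[:3,:3]=Ro.from_rotvec(o['eef_rot']).as_matrix();T[:3,3]=o['tcp_pos']
        C=T@np.array(d['mount']); d['c']=C[:3,3]; d['Rw']=C[:3,:3]
    else:
        R=np.array(d['R']); d['Rw']=R.T; d['c']=-R.T@np.array(d['t'])
    return d
def onplane(d,u,v,z):
    r=d['Rw']@np.linalg.inv(d['mtx'])@np.array([u,v,1.]); return d['c']+r*(z-d['c'][2])/r[2]
def cloud(d):
    h,w=d['depth'].shape; v,u=np.mgrid[:h,:w]; K=d['mtx']; z=d['depth']
    p=np.stack([(u-K[0][2])/K[0][0]*z,(v-K[1][2])/K[1][1]*z,z],-1)
    return p@d['Rw'].T+d['c']
def save(n,im): cv2.imwrite('pics/'+n,im[...,::-1])
E
python3 - <<'E'
from h import *
a=grab('top');b=grab('side')
for n,d in(('top',a),('side',b)):
    save(n+'0.png',d['pixels']); print(n,d['c'].round(3),d['Rw'].round(2).tolist(),d['mtx'][0][0])
print(get_obs())
E
```

```text
pics
top [ 0.411 -0.096  0.917] [[0.02, -0.99, 0.15], [-1.0, -0.02, -0.0], [0.0, -0.15, -0.99]] 386.9345199402369
side [ 0.297 -0.847  0.448] [[0.95, -0.15, 0.28], [-0.32, -0.39, 0.87], [-0.02, -0.91, -0.41]] 465.7448187551944
{'clock': 0.1, 'joints': array([-1.31288883e+00,  2.64697721e-01,  1.60526284e+00, -5.34491654e-05,
        1.27371208e+00, -3.68976122e-02]), 'qd': array([-7.56147006e-04, -1.93189263e-03, -3.31485617e-03, -1.02611034e-03,
       -3.10739089e-04, -8.79849991e-05]), 'tau': array([-4.71125386e-04, -5.16709936e+01, -3.68590021e+01, -9.69471262e-05,
        6.35670352e-03,  6.95556849e-06]), 'tcp_pos': array([ 0.19593343, -0.64522963,  0.2300594 ]), 'eef_rot': array([-3.10548195e+00, -4.61125261e-01,  4.39787571e-04]), 'force': array([-0.05197843,  0.12268727,  0.18271616]), 'torque': array([-0.02998999,  0.06041373, -0.0265514 ]), 'gripper_force': 0.0, 'width': 0.0856212202060971}
```

View pics/top0.png

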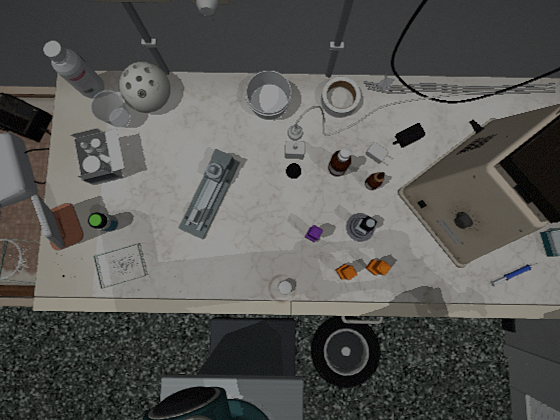

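View pics/side0.png

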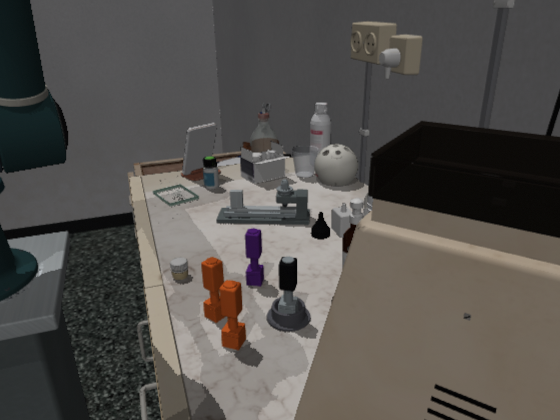

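In the top view, four things are shaped like the driver: orange at (346,271), orange at (378,267), purple at (313,233) and steel with a black handle at (365,226), standing in the grey cup. The last one fits "bare steel in the cup". The stand is at about (210,192), with its screw at (213,170). I'll confirm with a crop and measure.

```bash
python3 - <<'E'
from h import *
a=grab('top');b=grab('side')
A=cv2.resize(a['pixels'][200:290,290:410],None,fx=4,fy=4,interpolation=2)
B=cv2.resize(b['pixels'][215:355,200:330],None,fx=2.6,fy=2.6,interpolation=2)
C=cv2.resize(a['pixels'][140:245,170:250],None,fx=3.4,fy=3.4,interpolation=2)
im=np.zeros((600,800,3),np.uint8); A=cv2.resize(A,(400,300)); im[:300,:400]=A
im[:364,440:440+338]=B[:364,:338]; im[300:300+300,60:60+229]=cv2.resize(C,(229,300)); save('crop1.png',im)
for n,d,bx in(('top',a,(340,390,205,250)),('side',b,(260,315,250,330))):
    P=cloud(d);x0,x1,y0,y1=bx;Q=P[y0:y1,x0:x1].reshape(-1,3);px=d['pixels'][y0:y1,x0:x1].reshape(-1,3)
    for lo,hi in((.095,.12),(.06,.095),(.028,.05),(.015,.026)):
        m=(Q[:,2]>lo)&(Q[:,2]<hi); q=Q[m]
        if len(q): print(n,lo,len(q),np.median(q,0).round(4),q.min(0).round(3),q.max(0).round(3), px[m].mean(0).round())
for n,d,bx in(('top',a,(170,250,140,245)),('side',b,(205,320,170,230))):
    P=cloud(d);x0,x1,y0,y1=bx;Q=P[y0:y1,x0:x1].reshape(-1,3)
    print(n,np.histogram(Q[:,2],np.arange(0,.13,.005)))
    for lo,hi in((.004,.014),(.014,.023),(.023,.03),(.056,.068),(.085,.1)):
        q=Q[(Q[:,2]>lo)&(Q[:,2]<hi)]
        if len(q)>5:
            r=cv2.minAreaRect((q[:,:2]*1000).astype(np.float32)); print(n,lo,len(q),q.mean(0).round(4),[np.round(k,1) for k in r])
E
```

```text
top 0.095 133 [ 0.4953 -0.29    0.1023] [ 0.481 -0.306  0.096] [ 0.511 -0.276  0.107] [58. 61. 63.]
top 0.06 53 [ 0.4902 -0.2821  0.0783] [ 0.481 -0.294  0.061] [ 0.511 -0.276  0.095] [24. 26. 27.]
top 0.028 52 [ 0.4907 -0.2843  0.0313] [ 0.48  -0.298  0.029] [ 0.512 -0.275  0.035] [102. 108. 110.]
top 0.015 128 [ 0.4867 -0.2819  0.0217] [ 0.471 -0.314  0.015] [ 0.52  -0.266  0.026] [64. 66. 70.]
side 0.095 207 [ 0.491 -0.3    0.102] [ 0.478 -0.309  0.095] [ 0.506 -0.282  0.106] [46. 48. 49.]
side 0.06 374 [ 0.4887 -0.3038  0.0772] [ 0.477 -0.311  0.06 ] [ 0.506 -0.179  0.095] [10. 10. 11.]
side 0.028 255 [ 0.4893 -0.2994  0.033 ] [ 0.476 -0.312  0.028] [ 0.51  -0.174  0.05 ] [78. 80. 84.]
side 0.015 439 [ 0.4862 -0.3065  0.022 ] [ 0.467 -0.322  0.015] [ 0.518 -0.178  0.026] [52. 52. 56.]
top (array([2432,  520,  437,  225,  261,  227,   12,   10,   14,   19,   26,
         57,  312,   68,  116,   18,   11,   26,   20,    0,    0,    0,
          0,    0,    0]), array([0.   , 0.005, 0.01 , 0.015, 0.02 , 0.025, 0.03 , 0.035, 0.04 ,
       0.045, 0.05 , 0.055, 0.06 , 0.065, 0.07 , 0.0
[... 786 characters left out ...]
5, 0.01 , 0.015, 0.02 , 0.025, 0.03 , 0.035, 0.04 ,
       0.045, 0.05 , 0.055, 0.06 , 0.065, 0.07 , 0.075, 0.08 , 0.085,
       0.09 , 0.095, 0.1  , 0.105, 0.11 , 0.115, 0.12 , 0.125]))
side 0.004 932 [0.5739 0.1144 0.0094] [array([586.9, 194.9]), array([332.3, 295. ]), np.float64(62.1)]
side 0.014 679 [0.5868 0.1362 0.0187] [array([592.4, 192.8]), array([302.2, 294.4]), np.float64(65.3)]
side 0.023 458 [0.5812 0.1189 0.026 ] [array([589. , 193.3]), array([284.5, 290. ]), np.float64(61.7)]
side 0.056 380 [0.5958 0.0258 0.062 ] [array([573.7,  78.2]), array([135.4, 433.9]), np.float64(25.1)]
side 0.085 42 [0.5978 0.0022 0.0894] [array([581.7, -84.1]), array([264.7, 105.5]), np.float64(58.5)]
```

View pics/crop1.png

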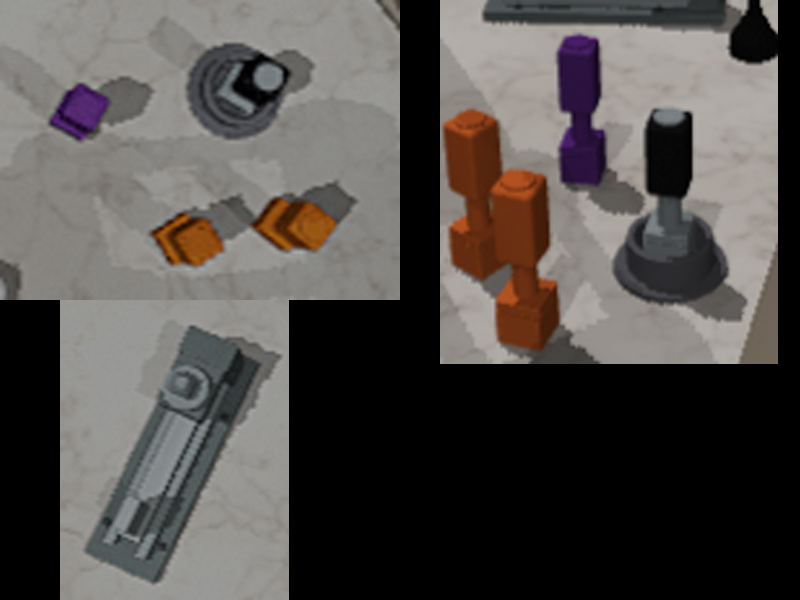

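The crop confirms it: the steel driver with black handle stands in the grey cup, and the three coloured ones are decoys. The stand's tab end faces the robot. Next I'll take a wrist view above the driver.

```bash
cat >> h.py <<'E'
def yaw():
    R=Ro.from_rotvec(get_obs()['eef_rot']).as_matrix(); return np.arctan2(R[1,0],R[0,0]),R
def plan(p,psi=None):
    o=get_obs(); y,R=yaw(); d=R.T@(np.array(p)-o['tcp_pos'])/.03
    print('tcp',o['tcp_pos'].round(4),'yaw',round(np.degrees(y),2),'tilt',R[2,:2].round(4),'offset units',d.round(2))
    if psi is not None: print('roll units', round(((np.degrees(y)-psi+180)%360-180)/5,2))
E
python3 - <<'E'
from h import *
d=grab('wrist'); print(np.array(d['mount']).round(3).tolist(), d['mtx'][0][0])
plan([.45,-.29,.30])
E
```

```text
[[-0.0, -0.945, -0.328, 0.085], [1.0, -0.0, 0.0, 0.001], [-0.0, -0.328, 0.945, -0.142], [0.0, 0.0, 0.0, 1.0]] 319.2429923725232
tcp [ 0.196  -0.6455  0.2306] yaw 16.89 tilt [ 0.0001 -0.0011] offset units [11.54 -8.88 -2.3 ]
```

```bash
python3 -m crank '{"offset":[[0.6,-0.98,-0.25],[0.6,-0.98,-0.25],[0.6,-0.98,-0.25],[0.6,-0.98,-0.25],[0.6,-0.98,-0.25],[0.6,-0.98,-0.25],[0.6,-0.98,-0.25],[0.6,-0.98,-0.25],[0.6,-0.98,-0.25],[0.87,0,0],[0.87,0,0],[0.87,0,0],[0.87,0,0],[0.87,0,0],[0.87,0,0],[0.87,0,0],[0,0,0],[0,0,0]],"roll":[0,0,0,0,0,0,0,0,0,0,0,0,0,0,0,0,0,0]}' 0 40
python3 - <<'E'
from h import *
d=grab('wrist'); save('w1.png',d['pixels'])
plan([.45,-.29,.30])
P=cloud(d); px=d['pixels'].astype(int)
m=(P[...,2]>.06)&(np.hypot(P[...,0]-.493,P[...,1]+.293)<.03)
for lo,hi in((.098,.11),(.06,.098)):
    q=P[m&(P[...,2]>lo)&(P[...,2]<hi)]
    if len(q): 
        print(lo,len(q),q.mean(0).round(4),q[:,2].max().round(4),[np.round(k,1) for k in cv2.minAreaRect((q[:,:2]*1000).astype(np.float32))])
E
```

```text
clock: 2.5
tcp_pos: [0.4485, -0.2926, 0.2986]
eef_rot: [-3.107, -0.462, 0.001]
force: [0.1, -0.2, 0.4]
width: 0.0851
gripper_force: 0.0
tcp [ 0.4483 -0.2927  0.2987] yaw 16.87 tilt [-0.0006 -0.0002] offset units [ 0.08 -0.07 -0.04]
0.098 510 [ 0.4964 -0.2929  0.1017] 0.1053 [array([ 496. , -293.3]), array([23.8, 23.9]), np.float64(58.2)]
0.06 68 [ 0.5031 -0.2867  0.082 ] 0.098 [array([ 501.3, -291.3]), array([19.7, 29.2]), np.float64(12.2)]
```

View pics/w1.png

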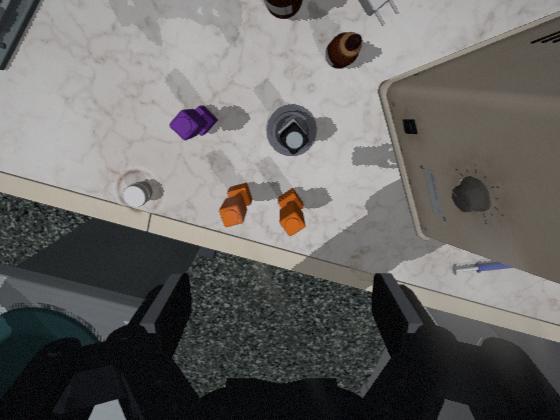

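The wrist view shows the driver in its cup at (291,133), with purple at (188,122) and oranges at (234,208) and (291,215). I'll check finger clearance and refine from a second, closer view.

```bash
python3 -m crank '{"offset":[[0.6,0,0.9],[0.6,0,0.9],[0,0,0.9],[0,0,0],[0,0,0]],"roll":[-1,-1,-1,0,0]}'
cat >> h.py <<'E'
def dense(P,m,name=''):
    q=P[m]
    if len(q)<5: print(name,'none');return
    print(name,len(q),q.mean(0).round(4),'rect',[np.round(k,1) for k in cv2.minAreaRect((q[:,:2]*1000).astype(np.float32))])
E
python3 - <<'E'
from h import *
d=grab('wrist'); plan([.496,-.293,.2])
P=cloud(d);px=d['pixels'].astype(int);Z=P[...,2]
near=np.hypot(P[...,0]-.496,P[...,1]+.293)
print('zmax',np.percentile(Z[(near<.008)&(Z>.09)],[5,50,95]).round(4))
dense(P,(near<.03)&(Z>.098)&(Z<.112),'handle top')
dense(P,(near<.045)&(Z>.018)&(Z<.027),'cup rim')
dense(P,(near<.05)&(Z>.001)&(Z<.012)&(px.sum(-1)<250),'cup foot')
t=grab('top');Q=cloud(t);tx=t['pixels'].astype(int)
m=(Q[...,2]>.05)&(Q[...,2]<.13)&(np.hypot(Q[...,0]-.496,Q[...,1]+.293)<.14)
n,l,s,c=cv2.connectedComponentsWithStats(m.astype(np.uint8))
for i in range(1,n):
    if s[i,4]>8: dense(Q,l==i,f'obst px{c[i].round()}')
E
```

```text
clock: 3.18
tcp_pos: [0.4829, -0.2813, 0.219]
eef_rot: [3.021, 0.859, 0.001]
force: [-0.2, -0.1, 0.4]
width: 0.0854
gripper_force: 0.0
tcp [ 0.4833 -0.2814  0.2195] yaw 31.78 tilt [0.001  0.0023] offset units [0.16 0.55 0.65]
zmax [0.1028 0.2974 0.3033]
handle top 727 [ 0.4967 -0.2926  0.1017] rect [array([ 495.9, -293.3]), array([24.3, 23.8]), np.float64(57.4)]
cup rim 521 [ 0.5023 -0.2879  0.022 ] rect [array([ 498.6, -291.1]), array([44.8, 50.9]), np.float64(39.9)]
cup foot 902 [ 0.5085 -0.2894  0.0038] rect [array([ 500.3, -293.2]), array([60.3, 60.7]), np.float64(41.5)]
obst px[342. 168.] 97 [ 0.6189 -0.2377  0.0819] rect [array([ 620.1, -240.3]), array([ 9.8, 33.6]), np.float64(20.2)]
obst px[377. 178.] 143 [ 0.5983 -0.3155  0.0772] rect [array([ 599.6, -317.2]), array([28.2, 20.8]), np.float64(38.1)]
obst px[364. 221.] 57 [ 0.5007 -0.2823  0.0889] rect [array([ 500.8, -283.4]), array([ 7.2, 24.3]), np.float64(49.5)]
obst px[314. 232.] 147 [ 0.4742 -0.1751  0.0949] rect [array([ 475.4, -176.4]), array([24.1, 24. ]), np.float64(61.0)]
obst px[348. 272.] 176 [ 0.392  -0.2459  0.0918] rect [array([ 391.7, -248.5]), array([23.8, 24.3]), np.float64(32.4)]
```

```bash
python3 -m crank '{"offset":[[0,0,0.4],[0,0,0.4],[0,0,0.4],[0,0,0.4],[0,0,0.4],[0,0,0.4],[-0.1,0.57,0],[0,0,0]],"roll":[-0.87,-0.87,-0.87,-0.87,-0.87,-0.87,0,0]}'; python3 -c "
from h import *
plan([.496,-.293,.063],57.8)"
```

```text
clock: 4.28
tcp_pos: [0.4979, -0.294, 0.1475]
eef_rot: [2.747, 1.519, 0.003]
force: [0.1, 0.4, 0.1]
width: 0.0852
gripper_force: 0.0
tcp [ 0.4979 -0.294   0.1475] yaw 57.88 tilt [-0.0001  0.0035] offset units [-0.01 -0.08  2.82]
roll units 0.02
```

```bash
python3 -m crank '{"offset":[[0,-0.06,0.7],[0,0,0.7],[0,0,0.7],[0,0,0.7],[0,0,0]],"roll":[0,0,0,0,0]}' && python3 -m crank '{"offset":[[0,0,0],[0,0,0],[0,0,0],[0,0,0],[0,0,0],[0,0,0]],"roll":[0,0,0,0,0,0]}' 1 60
```

```text
clock: 4.9
tcp_pos: [0.4936, -0.2908, 0.0608]
eef_rot: [-2.746, -1.52, 0.002]
force: [-0.5, -0.2, -0.6]
width: 0.0856
gripper_force: 0.0
clock: 5.65
tcp_pos: [0.495, -0.2916, 0.0627]
eef_rot: [2.747, 1.522, 0.001]
force: [-0.3, -0.0, 6.3]
width: 0.0232
gripper_force: 59.3
```

```bash
python3 -m crank '{"offset":[[0,0,-0.5],[0,0,-1],[0,0,-1],[0,0,-1],[0,0,-0.7],[0,0,0]],"roll":[0,0,0,0,0,0]}'; python3 -c "
from h import *
plan([.56,.02,.19],57.8)
d=grab('wrist');save('w2.png',d['pixels'])"
```

```text
clock: 6.4
tcp_pos: [0.4955, -0.292, 0.1902]
eef_rot: [2.744, 1.521, 0.003]
force: [-0.2, -0.3, -2.1]
width: 0.0229
gripper_force: 58.9
tcp [ 0.4955 -0.292   0.1902] yaw 57.99 tilt [-0.0001  0.0044] offset units [ 9.96 -3.69 -0.01]
roll units 0.04
```

View pics/w2.png

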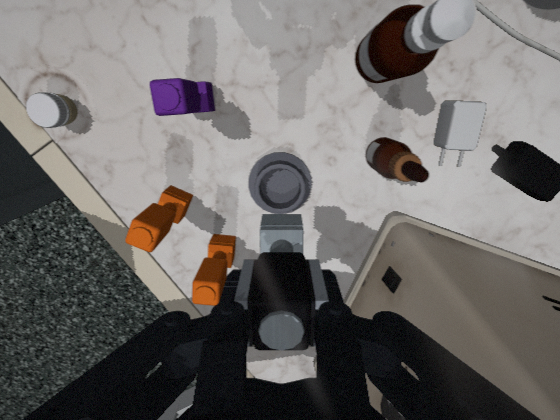

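The driver is held square and the cup at (281,182) is empty. Carrying it towards the screw.

```bash
python3 -m crank '{"offset":[[0.89,-0.26,0],[0.89,-0.26,0],[0.89,-0.26,0],[0.89,-0.26,0],[0.89,-0.26,0],[0.89,-0.26,0],[0.89,-0.26,0],[0.89,-0.26,0],[0.89,-0.26,0],[0.89,-0.26,0],[0.89,-0.26,0],[0.89,-0.26,0],[0,0,0],[0,0,0]],"roll":[0,0,0,0,0,0,0,0,0,0,0,0,0,0]}'; python3 - <<'E'
from h import *
d=grab('wrist');save('w3.png',d['pixels'])
plan([.61,.049,.19],57.8)
P=cloud(d);Z=P[...,2];near=np.hypot(P[...,0]-.61,P[...,1]-.049)
dense(P,(near<.03)&(Z>.089)&(Z<.097),'head tip')
dense(P,(near<.03)&(Z>.0705)&(Z<.077),'flange')
dense(P,(near<.06)&(Z>.058)&(Z<.066),'arm top')
tx,ty=.61-.107*.886,.049+.107*.464
dense(P,(np.hypot(P[...,0]-tx,P[...,1]-ty)<.035)&(Z>.06)&(Z<.07),'tab')
t=grab('top');Q=cloud(t);Z=Q[...,2];near=np.hypot(Q[...,0]-.61,Q[...,1]-.049)
dense(Q,(np.hypot(Q[...,0]-tx,Q[...,1]-ty)<.035)&(Z>.06)&(Z<.07),'tab top')
dense(Q,(near<.13)&(Z>.023)&(Z<.03),'bar')
E
```

```text
clock: 8.2
tcp_pos: [0.5838, 0.0296, 0.1863]
eef_rot: [-2.747, -1.523, 0.004]
force: [0.4, -0.3, -1.0]
width: 0.0235
gripper_force: 58.9
tcp [0.584  0.0294 0.1867] yaw 57.98 tilt [-0.0015 -0.0014] offset units [ 1.01  0.39 -0.11]
roll units 0.04
head tip 191 [0.6111 0.0479 0.0908] rect [array([610.8,  47.6]), array([11.1, 11.4]), np.float64(67.6)]
flange 1012 [0.6114 0.0489 0.0723] rect [array([611. ,  47.7]), array([35., 35.]), np.float64(43.4)]
arm top 2419 [0.6368 0.0391 0.0617] rect [array([625.6,  41.1]), array([44.2, 68. ]), np.float64(66.5)]
tab 469 [0.5134 0.0902 0.0647] rect [array([512.3,  89.8]), array([12.6, 27.9]), np.float64(66.9)]
tab top none
bar 207 [0.5651 0.0659 0.0259] rect [array([584.8,  55.3]), array([ 28.7, 147.8]), np.float64(64.0)]
```

View pics/w3.png

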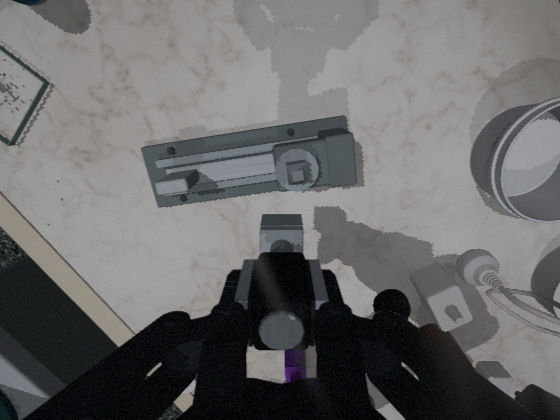

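The wrist view shows the screw at (298,172), the tab at (178,184) and the driver socket at (281,235). The tab is 107.3 mm from the screw (107.5 expected) and the stand yaw is about -23.1°. Now refining the head yaw and the in-hand offset.

```bash
python3 -m crank '{"offset":[[0.4,0.45,0],[0,0,0],[0,0,0]],"roll":[-0.98,-0.97,0]}'; python3 - <<'E'
from h import *
d=grab('wrist')
plan([.611,.0477,.19],67.6)
o=get_obs();y,R=yaw()
P=cloud(d);Z=P[...,2];near=np.hypot(P[...,0]-.611,P[...,1]-.0477)
dense(P,(near<.03)&(Z>.0895)&(Z<.097),'head tip')
dense(P,(near<.02)&(Z>.076)&(Z<.097),'head all')
dense(P,(near<.02)&(Z>.0695)&(Z<.0745),'flange')
L=(P-o['tcp_pos'])@R   # tool coords
m=(abs(L[...,1])<.03)&(abs(L[...,0])<.03)
print('below tcp z:',np.histogram(L[m][:,2],np.arange(-.06,.08,.01)))
q=L[m&(L[...,2]>.035)&(L[...,2]<.057)]; print('socket face',q.min(0).round(4),q.max(0).round(4),np.median(q,0).round(4), np.polyfit(q[:,2],q[:,0],1).round(3),np.polyfit(q[:,1],q[:,0],1).round(3))
E
```

```text
clock: 8.68
tcp_pos: [0.6024, 0.0322, 0.1876]
eef_rot: [-2.61, -1.748, 0.001]
force: [0.5, -0.8, -0.5]
width: 0.0234
gripper_force: 59.0
tcp [0.6024 0.0323 0.1876] yaw 67.59 tilt [-0.0003 -0.0004] offset units [ 0.58  0.07 -0.08]
roll units -0.0
head tip 153 [0.6109 0.0477 0.091 ] rect [array([610.9,  47.8]), array([ 9.6, 10.2]), np.float64(68.1)]
head all 439 [0.6115 0.0491 0.0875] rect [array([611. ,  47.6]), array([16.1, 15.3]), np.float64(67.6)]
flange 950 [0.6114 0.0491 0.0722] rect [array([610.7,  47.5]), array([35. , 35.3]), np.float64(13.1)]
below tcp z: (array([1902, 2782, 3411, 1500, 1221,  773,  205,   50,  167,  974,  235,
        197,    0,    0]), array([-6.00000000e-02, -5.00000000e-02, -4.00000000e-02, -3.00000000e-02,
       -2.00000000e-02, -1.00000000e-02,  1.38777878e-17,  1.00000000e-02,
        2.00000000e-02,  3.00000000e-02,  4.00000000e-02,  5.00000000e-02,
        6.00000000e-02,  7.00000000e-02,  8.00000000e-02]))
socket face [ 0.0106 -0.0114  0.035 ] [0.012  0.0145 0.057 ] [0.0113 0.0017 0.045 ] [-0.004  0.011] [0.    0.011]
```

```bash
python3 -m crank '{"offset":[[0.63,0.03,0],[0,0,0],[0,0,0.5],[0,0,0.5],[0,0,0.2],[0,0,0]],"roll":[0,0,0,0,0,0]}'; python3 -c "
from h import *
plan([.611,.0477,.1317],67.6)"; python3 -m crank '{"offset":[[0,0,0.15],[0,0,0.15],[0,0,0.15],[0,0,0.1],[0,0,0]],"roll":[0,0,0,0,0]}'
```

```text
clock: 9.48
tcp_pos: [0.6097, 0.0501, 0.1504]
eef_rot: [-2.608, -1.75, 0.003]
force: [1.1, 0.1, -0.8]
width: 0.0237
gripper_force: 59.0
tcp [0.6097 0.0501 0.1504] yaw 67.73 tilt [-0.001  -0.0022] offset units [-0.06  0.07  0.62]
roll units 0.03
clock: 10.1
tcp_pos: [0.6103, 0.0502, 0.1348]
eef_rot: [-2.608, -1.751, 0.001]
force: [-0.7, -0.6, -2.3]
width: 0.0237
gripper_force: 59.3
```

```bash
python3 -m crank '{"offset":[[0,0,0.05],[0,0,0.04],[0,0,0]],"roll":[0,0,0]}'; python3 - <<'E'
from h import *
o=get_obs(); print(o['force'].round(2),o['torque'].round(3))
s=grab('side'); save('s1.png',cv2.resize(s['pixels'][120:250,200:340],None,fx=4,fy=4,interpolation=2))
E
```

```text
clock: 10.48
tcp_pos: [0.6106, 0.0501, 0.1325]
eef_rot: [2.608, 1.751, -0.0]
force: [-0.3, -0.8, -1.4]
width: 0.0233
gripper_force: 59.2
[-0.32 -0.78 -1.44] [-0.19   0.025 -0.03 ]
```

View pics/s1.png

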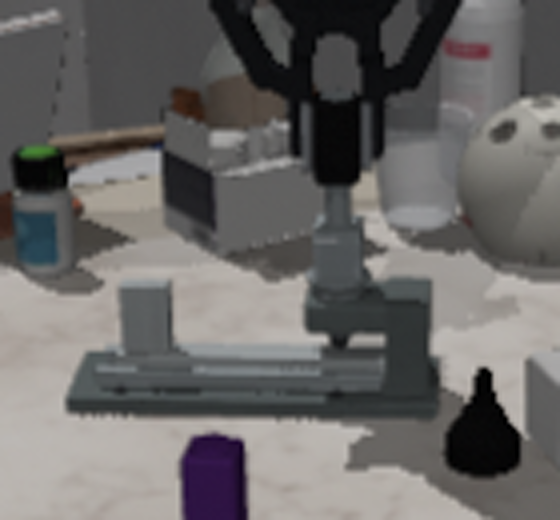

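Seated: in the side crop the socket rim at (338,290) sits on the flange. First turn is 45°, about 38° net of play, or 2 mm of travel. That presses at most 7.5 N.

```bash
python3 -m crank '{"offset":[[0,0,0],[0,0,0]],"roll":[1,0]}'; python3 -c "
from h import *
print(get_obs()['torque'].round(3),np.degrees(yaw()[0]))"; python3 -m crank '{"offset":[[0,0,0],[0,0,0]],"roll":[1,0]}'; python3 -c "
from h import *
print(get_obs()['torque'].round(3),np.degrees(yaw()[0]))"; python3 -m crank '{"offset":[[0,0,0.01],[0,0,0.01],[0,0,0.01],[0,0,0.01],[0,0,0.01],[0,0,0.01],[0,0,0.01],[0,0,0]],"roll":[1,1,1,1,1,1,1,0]}'; python3 -c "
from h import *
print(get_obs()['torque'].round(3),get_obs()['joints'].round(2))
plan([.611,.0477,.1317],67.6)"
```

```text
clock: 10.78
tcp_pos: [0.6107, 0.0499, 0.1326]
eef_rot: [2.681, 1.636, -0.0]
force: [0.7, -2.2, -0.9]
width: 0.0229
gripper_force: 59.0
[-0.44   0.07   0.032] 62.79854796454867
clock: 11.02
tcp_pos: [0.6104, 0.0497, 0.1325]
eef_rot: [2.749, 1.52, -0.001]
force: [-0.1, -2.0, -0.8]
width: 0.0233
gripper_force: 59.1
[-0.727  0.186  0.081] 57.8711853017992
clock: 12.02
tcp_pos: [0.6108, 0.0494, 0.1307]
eef_rot: [3.077, 0.624, 0.0]
force: [-0.1, -5.7, -0.3]
width: 0.0233
gripper_force: 59.2
[-1.161  0.07   0.1  ] [ 0.04  0.23  1.84 -0.    1.07  1.21]
tcp [0.6108 0.0494 0.1307] yaw 22.93 tilt [-0.0002  0.0015] offset units [-0.02  0.05 -0.03]
roll units -8.93
```

```bash
python3 -m crank '{"offset":[[0,0,0],[0,0,0],[0,0,0],[0,0,-0.45],[0,0,-0.65],[0,0,-0.7],[0,0,0]],"roll":[0,0,0,0,0,0,0]}' 0.45 20; python3 - <<'E'
from h import *
d=grab('wrist');P=cloud(d);Z=P[...,2];save('w4.png',d['pixels'])
near=np.hypot(P[...,0]-.61,P[...,1]-.049)
dense(P,(near<.025)&(Z>.165)&(Z<.18),'drv top')
dense(P,(np.hypot(P[...,0]-.5123,P[...,1]-.0898)<.035)&(Z>.06)&(Z<.07),'tab')
plan([.5125,.0905,.1],-23.1)
E
```

```text
clock: 12.9
tcp_pos: [0.613, 0.0503, 0.1885]
eef_rot: [3.079, 0.619, 0.01]
force: [-0.1, 0.5, 0.5]
width: 0.0471
gripper_force: 0.0
drv top 1538 [0.6128 0.0482 0.1688] rect [array([611.4,  47.7]), array([24.1, 24. ]), np.float64(24.4)]
tab 199 [0.5136 0.093  0.0643] rect [array([513.5,  91.7]), array([ 9.2, 28.3]), np.float64(68.9)]
tcp [0.6119 0.0503 0.1868] yaw 22.74 tilt [0.0037 0.0013] offset units [-2.55 -2.52  2.88]
roll units 9.17
```

```bash
python3 -m crank '{"offset":[[-0.85,-0.84,0],[-0.85,-0.84,0],[-0.85,-0.84,0],[0,0,0.28],[0,0,0.28],[0,0,0.28],[0,0,0.28],[0,0,0.28],[0,0,0.28],[0,0,0.28],[0,0,0.28],[0,0,0.28],[0,0,0.28],[0,0,0]],"roll":[0,0,0,0.92,0.92,0.92,0.92,0.92,0.92,0.92,0.92,0.92,0.92,0]}'; python3 - <<'E'
from h import *
d=grab('wrist');P=cloud(d);Z=P[...,2]
q=(np.hypot(P[...,0]-.5123,P[...,1]-.0898)<.03)&(Z>.06)&(Z<.07)
dense(P,q,'tab'); plan([.5125,.0905,.035],-23.1)
E
```

```text
clock: 14.7
tcp_pos: [0.5094, 0.0902, 0.099]
eef_rot: [3.076, -0.632, -0.005]
force: [-0.3, -0.3, -0.3]
width: 0.0469
gripper_force: 0.0
tab 843 [0.5141 0.0893 0.0648] rect [array([512.8,  89.7]), array([11.6, 28. ]), np.float64(66.2)]
tcp [0.51   0.0902 0.0997] yaw -23.18 tilt [-0.0017  0.001 ] offset units [ 0.08 -0.04  2.16]
roll units -0.02
```

```bash
python3 -m crank '{"offset":[[0.07,-0.02,0.5],[0,0,0.8],[0,0,0.8],[0,0,0]],"roll":[0,0,0,0]}' && python3 -m crank '{"offset":[[0,0,0],[0,0,0],[0,0,0],[0,0,0]],"roll":[0,0,0,0]}' 1 30; python3 -c "
from h import *
o=get_obs();y,R=yaw();print((R.T@o['force']).round(2));plan([.5125,.0905,.035],-23.1)"
```

```text
clock: 15.25
tcp_pos: [0.5106, 0.0898, 0.0349]
eef_rot: [3.076, -0.632, -0.008]
force: [-0.5, 0.7, -0.6]
width: 0.0468
gripper_force: 0.0
clock: 15.75
tcp_pos: [0.5141, 0.0903, 0.0387]
eef_rot: [-3.076, 0.633, -0.004]
force: [-0.8, 0.3, 4.1]
width: 0.0113
gripper_force: 32.3
[-0.89  0.01 -4.07]
tcp [0.5141 0.0903 0.0387] yaw -23.26 tilt [ 0.002  -0.0012] offset units [-0.05  0.01  0.12]
roll units -0.03
```

```bash
cat > f.py <<'E'
from h import *
o=get_obs();y,R=yaw();print('TOOL F',(R.T@o['force']).round(2),'vel',np.abs(o['qd']).max().round(3))
E
python3 -m crank '{"offset":[[0,0,0],[0,0,0]],"roll":[0,0]}'; python3 f.py; for i in 1; do python3 -m crank '{"offset":[[-0.06,0,0],[-0.06,0,0]],"roll":[0,0]}'; python3 f.py;  python3 -m crank '{"offset":[[-0.06,0,0]],"roll":[0]}';python3 f.py;  python3 -m crank '{"offset":[[-0.06,0,0]],"roll":[0]}';python3 f.py;  python3 -m crank '{"offset":[[-0.06,0,0]],"roll":[0]}';python3 f.py; done
```

```text
clock: 16.0
tcp_pos: [0.5141, 0.0902, 0.0386]
eef_rot: [-3.076, 0.633, -0.003]
force: [0.8, 0.3, 6.6]
width: 0.0112
gripper_force: 32.5
TOOL F [ 0.63 -0.56 -6.63] vel 0.002
clock: 16.25
tcp_pos: [0.5111, 0.0917, 0.0387]
eef_rot: [-3.076, 0.633, -0.004]
force: [1.2, -0.0, 5.6]
width: 0.0114
gripper_force: 32.5
TOOL F [ 1.14 -0.49 -5.6 ] vel 0.026
clock: 16.38
tcp_pos: [0.5094, 0.0924, 0.0387]
eef_rot: [-3.076, 0.633, -0.004]
force: [0.5, -0.1, 5.1]
width: 0.0116
gripper_force: 32.5
TOOL F [ 0.5  -0.11 -5.06] vel 0.026
clock: 16.5
tcp_pos: [0.5078, 0.0931, 0.0387]
eef_rot: [-3.076, 0.633, -0.004]
force: [1.1, -1.3, 5.5]
width: 0.0116
gripper_force: 32.5
TOOL F [ 1.6   0.77 -5.47] vel 0.024
clock: 16.62
tcp_pos: [0.5061, 0.0938, 0.0387]
eef_rot: [-3.076, 0.633, -0.004]
force: [0.4, -0.7, 5.0]
width: 0.0113
gripper_force: 32.5
TOOL F [ 0.65  0.47 -4.95] vel 0.026
```

```bash
python3 -m crank '{"offset":[[0,0,-0.03],[0,0,0]],"roll":[0,0]}'|grep tcp; python3 f.py; python3 -m crank '{"offset":[[0.06,0,0],[0.06,0,0]],"roll":[0,0]}'|grep tcp; python3 f.py;  python3 -m crank '{"offset":[[0.06,0,0]],"roll":[0]}'|grep tcp;python3 f.py;  python3 -m crank '{"offset":[[0.06,0,0]],"roll":[0]}'|grep tcp;python3 f.py;  python3 -m crank '{"offset":[[0.06,0,0]],"roll":[0]}'|grep tcp;python3 f.py
```

```text
tcp_pos: [0.5049, 0.0937, 0.0387]
TOOL F [-0.39  0.4  -4.47] vel 0.002
tcp_pos: [0.5085, 0.0922, 0.0387]
TOOL F [-0.38  0.13 -5.69] vel 0.029
tcp_pos: [0.5102, 0.0915, 0.0387]
TOOL F [-0.3  -0.19 -5.21] vel 0.024
tcp_pos: [0.5118, 0.0908, 0.0387]
TOOL F [-0.69 -0.55 -5.91] vel 0.026
tcp_pos: [0.5135, 0.0901, 0.0387]
TOOL F [ 0.38  0.47 -4.96] vel 0.024
```

Drag is about 0.7 N both ways, so it is still loose and the clearance is over about 1.8 mm. Going back to the driver.

```bash
python3 -m crank '{"offset":[[0.03,0,0],[0,0,0]],"roll":[0,0]}'|grep tcp; python3 f.py; python3 -m crank '{"offset":[[0,0,0],[0,0,0],[0,0,0],[0,0,-1],[0,0,-1],[0,0,-1],[0,0,-1],[0,0,-1],[0,0,0],[0,0,0],[0,0,0],[0,0,0],[0,0,0],[0.85,0.84,0],[0.85,0.84,0],[0.85,0.84,0],[0,0,0]],"roll":[0,0,0,0,-0.92,-0.92,-0.92,-0.92,-0.92,-0.92,-0.92,-0.92,-0.92,0,0,-0.8,0]}' 0.45; python3 - <<'E'
from h import *
plan([.611,.0495,.1307],23.3)
d=grab('wrist');P=cloud(d);Z=P[...,2]
dense(P,(np.hypot(P[...,0]-.61,P[...,1]-.049)<.025)&(Z>.16)&(Z<.18),'drv top')
dense(P,(np.hypot(P[...,0]-.5123,P[...,1]-.0898)<.035)&(Z>.06)&(Z<.07),'tab')
E
```

```text
tcp_pos: [0.5145, 0.0897, 0.0387]
TOOL F [ 0.51 -0.83 -5.4 ] vel 0.003
clock: 19.88
tcp_pos: [0.6116, 0.0406, 0.1879]
eef_rot: [3.083, 0.601, 0.0]
force: [0.6, 0.8, 0.5]
width: 0.0468
gripper_force: 0.0
tcp [0.6116 0.0406 0.1879] yaw 22.05 tilt [-0.      0.0003] offset units [ 0.09 -0.28  1.91]
roll units -0.25
drv top 1727 [0.6136 0.0484 0.1683] rect [array([611.6,  47.7]), array([23.9, 24. ]), np.float64(24.6)]
tab 357 [0.5146 0.09   0.0645] rect [array([513.6,  90.1]), array([12. , 28.6]), np.float64(66.3)]
```

```bash
python3 -m crank '{"offset":[[0.08,-0.27,0.3],[0,0,0.8],[0,0,0.8],[0,0,0]],"roll":[-0.3,0,0,0]}'; python3 -m crank '{"offset":[[0,0,0],[0,0,0],[0,0,0],[0,0,0],[0,0,0.01],[0,0,0.01],[0,0,0.01],[0,0,0.01],[0,0,0.01],[0,0,0]],"roll":[0,0,0,0,1,1,1,1,1,0]}' 1 60;python3 -c "
from h import *
print(get_obs()['torque'].round(3),get_obs()['joints'].round(2))
plan([.611,.0495,.1307],-2)"
```

```text
clock: 20.42
tcp_pos: [0.6058, 0.0511, 0.1284]
eef_rot: [-3.073, -0.646, 0.01]
force: [-0.7, 0.3, -0.6]
width: 0.0467
gripper_force: 0.0
clock: 21.68
tcp_pos: [0.6103, 0.0497, 0.1312]
eef_rot: [3.141, -0.036, 0.004]
force: [0.4, -2.0, 4.3]
width: 0.0235
gripper_force: 59.3
[-0.701  0.031  0.013] [ 0.04  0.23  1.84 -0.    1.07  1.63]
tcp [0.6103 0.0497 0.1312] yaw -1.31 tilt [0.0024 0.0005] offset units [0.02 0.01 0.02]
roll units 0.14
```

```bash
python3 -m crank '{"offset":[[0,0,0],[0,0,0],[0,0,0],[0,0,-0.5],[0,0,-0.7],[0,0,-0.7],[-0.81,-0.32,0],[-0.81,-0.32,0],[-0.81,-0.32,0],[-0.81,-0.32,0],[0,0,0.6],[0,0,0.6],[0,0,0.6],[0,0,0.6],[0,0,0.6],[0,0,0]],"roll":[0,0,0,0,0,0,0,0,0,0,0.87,0.87,0.87,0.87,0.87,0]}' 0.45 20; python3 - <<'E'
from h import *
d=grab('wrist');P=cloud(d);Z=P[...,2]
dense(P,(np.hypot(P[...,0]-.5123,P[...,1]-.0898)<.03)&(Z>.06)&(Z<.07),'tab'); plan([.5125,.0905,.039],-23.1)
E
```

```text
clock: 23.68
tcp_pos: [0.5121, 0.0907, 0.0965]
eef_rot: [3.078, -0.628, -0.003]
force: [0.5, -0.0, 0.3]
width: 0.0467
gripper_force: 0.0
tab 869 [0.5144 0.0894 0.0648] rect [array([513.2,  89.8]), array([11.7, 29. ]), np.float64(66.5)]
tcp [0.513  0.0909 0.0974] yaw -23.03 tilt [-0.0003  0.0001] offset units [-0.01  0.02  1.95]
roll units 0.01
```

```bash
python3 -m crank '{"offset":[[0,0,0.6],[0,0,0.7],[0,0,0.6],[0,0,0]],"roll":[0,0,0,0]}' |grep tcp&& python3 -m crank '{"offset":[[0,0,0],[0,0,0],[0,0,0],[0,0,0],[0,0,-0.07],[0,0,0]],"roll":[0,0,0,0,0,0]}' 1 30; python3 f.py
python3 -m crank '{"offset":[[-0.06,0,0],[-0.06,0,0]],"roll":[0,0]}'|grep tcp; python3 f.py;  python3 -m crank '{"offset":[[-0.06,0,0]],"roll":[0]}'|grep tcp;python3 f.py;  python3 -m crank '{"offset":[[-0.06,0,0]],"roll":[0]}'|grep tcp;python3 f.py;  python3 -m crank '{"offset":[[-0.06,0,0]],"roll":[0]}'|grep tcp;python3 f.py
```

```text
tcp_pos: [0.5113, 0.0906, 0.038]
clock: 24.98
tcp_pos: [0.5127, 0.0907, 0.0415]
eef_rot: [3.078, -0.629, -0.001]
force: [2.1, -1.5, -3.1]
width: 0.0114
gripper_force: 29.7
TOOL F [2.51 0.52 3.15] vel 0.004
tcp_pos: [0.5096, 0.0923, 0.0417]
TOOL F [3.37 0.38 3.78] vel 0.025
tcp_pos: [0.5079, 0.093, 0.0418]
TOOL F [2.23 0.23 4.01] vel 0.025
tcp_pos: [0.5062, 0.0937, 0.0419]
TOOL F [2.7  0.02 5.13] vel 0.025
tcp_pos: [0.5045, 0.0944, 0.0419]
TOOL F [ 2.92 -0.13  4.76] vel 0.024
```

```bash
python3 -m crank '{"offset":[[0,0,0.04],[0,0,0]],"roll":[0,0]}'|grep tcp; python3 f.py
python3 -m crank '{"offset":[[-0.06,0,0],[-0.06,0,0]],"roll":[0,0]}'|grep tcp; python3 f.py; python3 -m crank '{"offset":[[-0.06,0,0]],"roll":[0]}'|grep tcp;python3 f.py; python3 -m crank '{"offset":[[-0.06,0,0]],"roll":[0]}'|grep tcp;python3 f.py;python3 -m crank '{"offset":[[0.06,0,0],[0.06,0,0]],"roll":[0,0]}'|grep tcp; python3 f.py;  python3 -m crank '{"offset":[[0.06,0,0]],"roll":[0]}'|grep tcp;python3 f.py;  python3 -m crank '{"offset":[[0.06,0,0]],"roll":[0]}'|grep tcp;python3 f.py
```

```text
tcp_pos: [0.5044, 0.0946, 0.041]
TOOL F [-1.15  0.59 -0.02] vel 0.002
tcp_pos: [0.5021, 0.0957, 0.0411]
TOOL F [3.51 0.18 2.16] vel 0.025
tcp_pos: [0.5002, 0.0965, 0.041]
TOOL F [ 3.29 -0.25  1.19] vel 0.026
tcp_pos: [0.4984, 0.0972, 0.041]
TOOL F [3.36 0.38 1.88] vel 0.025
tcp_pos: [0.5005, 0.0961, 0.0408]
TOOL F [-3.93 -0.17 -3.39] vel 0.026
tcp_pos: [0.5026, 0.0952, 0.0408]
TOOL F [-3.44  0.02 -4.04] vel 0.027
tcp_pos: [0.5046, 0.0944, 0.0408]
TOOL F [-2.75 -0.73 -4.61] vel 0.027
```

Drag is about 3.4 N both ways over a 17 mm draw, so the nip is right. Sliding the block home.

```bash
python3 -m crank '{"offset":[[0.06,0,0],[0.06,0,0],[0.06,0,0],[0.06,0,0],[0.05,0,0]],"roll":[0,0,0,0,0]}'|grep tcp; python3 f.py; python3 -m crank '{"offset":[[0.04,0,0],[0.03,0,0],[0,0,0]],"roll":[0,0,0]}'|grep tcp; python3 f.py
```

```text
tcp_pos: [0.5129, 0.0909, 0.0409]
TOOL F [-4.63 -0.29 -4.87] vel 0.02
tcp_pos: [0.5138, 0.0905, 0.0408]
TOOL F [-7.18 -0.57 -8.03] vel 0.001
```

```bash
python3 -m crank '{"offset":[[0,0,0],[0,0,0],[0,0,0],[0,0,-0.6],[0,0,-1],[0,0,-1],[0,0,-1],[0,0,-1],[0,0,-0.8],[-0.5,0,0],[0,0,0],[0,0,0]],"roll":[0,0,0,0,0,0,0,0,0,0,0,0]}' 0.4; python3 - <<'E'
from h import *
d=grab('wrist');P=cloud(d);Z=P[...,2];save('w5.png',d['pixels'])
s=grab('side')
im=np.zeros((420,800,3),np.uint8); im[:,:400]=cv2.resize(d['pixels'],(400,420)); im[:,400:]=cv2.resize(s['pixels'][130:250,200:320],(400,420)); save('fin.png',im)
dense(P,(np.hypot(P[...,0]-.61,P[...,1]-.049)<.025)&(Z>.16)&(Z<.18),'drv top')
dense(P,(np.hypot(P[...,0]-.5123,P[...,1]-.0898)<.035)&(Z>.06)&(Z<.07),'tab')
E
```

```text
clock: 29.35
tcp_pos: [0.4996, 0.096, 0.2014]
eef_rot: [3.077, -0.628, -0.003]
force: [-0.2, -0.3, 0.5]
width: 0.0512
gripper_force: 0.0
drv top 2453 [0.6097 0.0483 0.1677] rect [array([611.2,  47.3]), array([24.4, 24.1]), np.float64(0.4)]
tab 398 [0.514  0.09   0.0649] rect [array([513.5,  90.2]), array([10.9, 27.7]), np.float64(66.9)]
```

View pics/fin.png

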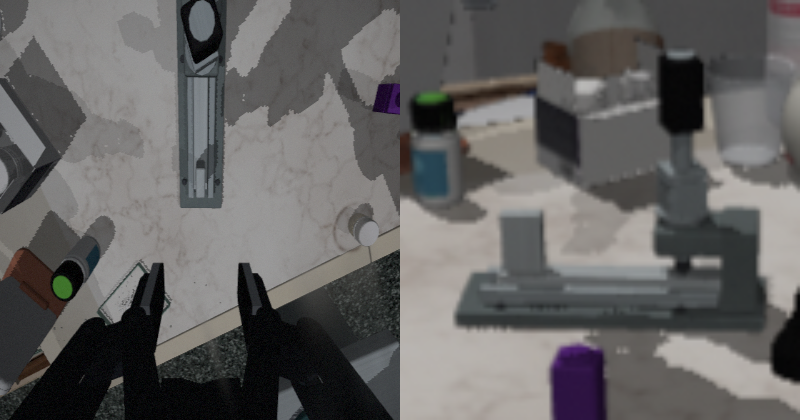

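The driver stands upright on the screw, at (683,200) in the right half. The block is home: the tab reads the same as at the start, at about (522,240). The gripper is clear of everything.

```bash
python3 -c "
from rig import sign_off
print(sign_off())"
```

```text
the job is handed in; nothing more can be done
None
```

The screw is set so the block drags at about 3.4 N; I drew it about 17 mm out against that drag, slid it home nipped under the foot, left the driver standing on the screw, and handed in at about 29 s (the hand-in returned no verdict).

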